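# Sort the analyser's consumables into their sample trays

## Robot

A 7-joint arm with a two-finger parallel gripper is mounted at the origin on the work surface. World frame = base frame: x ahead of the robot, y to its left, z up, the work surface at z = 0. Lengths are in m, angles in rad, forces in N, time in s.
With the tool pointing down it reaches from about 0.35 to 0.9 m from the base axis. Payload 8.1 kg.
Tool frame: the origin (TCP) lies on the centre line of the jaws, within the pads' length; the fingertips stand 19 mm ahead of it and the grasp point (between the pads) is the TCP; z points along the fingers, y is the direction in which the jaws open and shut (so a half turn about z gives the same grasp; the last joint's range is limited). The gripper opens to 92 mm and grips with 3 to 60 N. Pads are 19 mm wide; open, the fingers measure 130 mm over their backs; the gripper's body (75 mm by 190 mm) begins 47 mm behind the grasp point.
Start: joints at [-1.258, 0.434, 0.025, 1.573, -0.012, 1.134, -0.075], TCP at [0.252, 0.572, 0.246] pointing down, gripper open.
Joint ranges: [-2.62, 2.62], [-0.44, 2.09], [-1.27, 1.32], [0.08, 2.57], [-1.32, 4.46], [0.12, 2], [-2.74, 2.74]. Speed limits (rad/s): [2.22, 2.22, 3.01, 3.01, 3.14, 3.14, 3.14].

## Interface

Orientations are given as a rotation vector (axis times angle).
In Python, from cell import monitor, imaging, workorder, outline_of gives the robot as it stands.
- The arm moves only by the tool move_arm, never from a script. Its argument "series" is a list of rows, each a list of 6 numbers: the shift along the world's x, y, z in cm, then the turn, a rotation vector about the world's x, y, z in degrees. A call has 1 to 8 rows; each row shifts and turns the commanded pose from where the row before left it; what a row does not reach is not made up. A row lasts 1/10 s, in which the tool goes at most 50 mm and 8.59 degrees, less where a joint would pass 70% of its speed; a pose out of reach is approached as far as the arm can. A call with a gripper value outside its range is refused whole. "grip" is the opening, from 0 (shut) to 1 (fully open), set as the call begins (left out, the last holds). The fingers move at their own pace and stop on an object; "force" is the grip in N (left out, the last holds). Time passes only in rows, so rows that do not move let the fingers close. It gives the time, the measured TCP pose, the force and the opening at its end, in the units of the state.
- monitor.observe(): the state, without advancing time (a new reading comes with each control period).
- imaging.get_image(name): name is "scene" or "side" or "wrist"; returns a dict with "color" (420x560x3 uint8, red, green, blue), "fx", "fy", "cx", "cy" (pixels), "rvec" (rotation vector, rad) and "tvec" (3), from world to camera coordinates, as OpenCV has them; the wrist camera has in their place "mount" (4x4, takes a point from camera to tool coordinates, whose origin is the TCP and whose axes are the flange's). Camera axes: x right, y down, z forward; pixel columns grow to the right and rows downward; lengths in m; the calibration is good to about 2 mm. A picture is of the moment at which its call begins: read the wrist's pose just before it. There is no depth.
- workorder.sign_off(): hands the job in, once; it reports no verdict.
Trained networks look in the newest picture that a camera, given by its name, has taken for a name from the list of things; names that differ only in an ending like _2 or _b are one class to them, and where a whole thing is asked for, a point or a joint stands for the part that bears it (a point fixed in the world has none). Each returns a list of dicts, best first, with "p" (0 to 1); they miss things now and then, are a little off and sometimes report something else, mostly with a low value. They report only what shows in the picture. A call takes as long as a camera call. They do not tell look-alikes from the thing itself.
- outline_of(camera, thing): "mask" (420x560 bool, what is visible of it) and "rect" ([left, top, width, height] in pixels, round what is visible of it).
The state is a dict: "clock": time; "joints": joint angles; "dq": joint speeds; "joint_efforts": joint torques, N m; "position": TCP position; "ee_rot": TCP orientation; "force": force on the tool from outside, world axes, zero at the start; "ft_torque": the same for the moment, N m; "width": opening from 0.0 (shut) to 1.0 (fully open).
Only numpy, scipy, OpenCV 4.12 (cv2) and the standard library are available. Lean on these libraries where they do the work, as an engineer would, in place of code of your own. Each camera call takes 0.05 s, during which the arm holds its last target. There are 200 camera calls.

## Task

Tidy the bench by the analyser: sort the two bottles, the two buffer reservoirs and the tube strip into the three grey trays, each into the open bay of the tray whose ledge shows a sample of the same kind. Set everything down upright and flat on the floor of the bay, do not drop it from a height, and let go. The samples on the ledges stay where they are (they are fixed).

Things in the scene. Friction and masses are not known exactly. Their poses are not given: they have to be found in the camera images.
- bottle_a_mid (a point): one loose reagent bottle: white, round, standing upright, 36 mm across its straight body (which is 47 mm high), 70 mm high over its grey 26 mm wide screw cap, about 70 g. The point is its centre, 35 mm above its foot; z is up its axis, yaw has no meaning
- bottle_b_mid (a point): the other loose bottle, the same as the first: reagent bottle: white, round, standing upright, 36 mm across its straight body (which is 47 mm high), 70 mm high over its grey 26 mm wide screw cap, about 70 g. The point is its centre, 35 mm above its foot; z is up its axis, yaw has no meaning
- reservoir_a_mid (a point): one loose buffer reservoir: a plain upright block 60 mm long (its x), 26 mm wide (its y) and 42 mm high (its z), grey with a white lid that has two rows of small grey dots, same width all the way up, about 60 g. The point is its centre, 21 mm above its underside; both ways round are alike
- reservoir_b_mid (a point): the other loose reservoir, the same as the first: buffer reservoir: a plain upright block 60 mm long (its x), 26 mm wide (its y) and 42 mm high (its z), grey with a white lid that has two rows of small grey dots, same width all the way up, about 60 g. The point is its centre, 21 mm above its underside; both ways round are alike
- strip_mid (a point): the loose strip of eight small tubes in its carrier: a grey bar 84 mm long (its x), 20 mm wide (its y), 20 mm high, with a row of eight white caps 8 mm across and 10 mm high on top (30 mm in all), 35 g. The point is its centre, 15 mm above its underside; grip the bar low, across its 20 mm; both ways round are alike
- tray_bottle: fixed grey tray for bottles, turned up to 15 deg. Bay 130 (x) by 100 mm (y) inside, walls 4 mm thick, floor 4 mm and rims 12 mm above the table. Origin: at table height under the bay's middle. On its +x (far) side a ledge 12 mm high, x = 69 to 119 mm, carries a fixed sample at x = 94 mm: a bottle, reaching 82 mm above the table. The trays differ only in their sample
- tray_reservoir: fixed grey tray for reservoirs, turned up to 15 deg. Bay 130 (x) by 100 mm (y) inside, walls 4 mm thick, floor 4 mm and rims 12 mm above the table. Origin: at table height under the bay's middle. On its +x (far) side a ledge 12 mm high, x = 69 to 119 mm, carries a fixed sample at x = 94 mm: a reservoir, long side along tray y, reaching 54 mm above the table. The trays differ only in their sample
- tray_strip: fixed grey tray for the tube strip, turned up to 15 deg. Bay 130 (x) by 100 mm (y) inside, walls 4 mm thick, floor 4 mm and rims 12 mm above the table. Origin: at table height under the bay's middle. On its +x (far) side a ledge 12 mm high, x = 69 to 119 mm, carries a fixed sample at x = 94 mm: a tube strip, long side along tray y, reaching 42 mm above the table. The trays differ only in their sample
Not all that is in view belongs to the job. What is shaped like the part that bears reservoir_a_mid but red is not meant. What is shaped like the tray_reservoir but red is not meant.

How it is judged:
By the outcome, as a careful person would: the job done as asked, in the order asked, and still so for the second after the job is handed in, with the robot touching nothing.
It also fails if it takes over 112 s, if anything falls off the work surface, if the arm or the gripper's body presses on something with over 40 N, if the wrist force passes 120 N, or if a joint passes its speed limit or range.

## Working session

There is one attempt and no reset: what is moved stays moved. The work goes in short steps, Python scripts to look and compute and a tool call to move; the robot and the scene stay as the last step left them, time stands still between calls to the robot, and variables do not carry over. Pictures are saved under pics/ and viewed, about 12 in all and at most 16, crops included, and the job is handed in when it is done.

Besides the shell and the picture viewer there is one more tool, called after "Emit:" in YAML: its name, and indented under it one key for each argument. move_arm: Moves the arm, as the interface text tells. Its arguments: {"type":"object","properties":{"series":{"type":"array"},"grip":{"type":"number"},"force":{"type":"number"}},"required":["series"]}

```bash
mkdir -p pics; ls
python3 - <<'E'
from cell import monitor, imaging, outline_of
import cv2
s=monitor.observe(); print({k:s[k] for k in('clock','position','ee_rot','width')})
for n in('scene','side'):
    im=imaging.get_image(n); cv2.imwrite(f'pics/{n}0.png',im['color'][...,::-1])
    print(n,{k:im[k] for k in im if k!='color'})
    for t in('bottle_a_mid','reservoir_a_mid','strip_mid','tray_bottle','tray_reservoir','tray_strip'):
        print(t,[(round(float(o['p']),2),o['rect']) for o in outline_of(n,t)])
E
```

```text
pics
{'clock': 0.0, 'position': array([0.25232602, 0.57126682, 0.24491714]), 'ee_rot': array([-6.48490605e-01, -3.07378920e+00,  2.54126751e-03]), 'width': 1.0037237297699915}
scene {'fx': 477.119895189892, 'fy': 477.119895189892, 'cx': 278.0011916540997, 'cy': 212.9455935367122, 'rvec': array([ 1.07355393,  2.26600483, -1.15812311]), 'tvec': array([ 0.29424024, -0.15639688,  1.296505  ])}
bottle_a_mid [(0.63, [417.5, 240.9, 26.1, 39.8])]
reservoir_a_mid [(0.96, [238.0, 141.9, 20.2, 19.2]), (0.68, [205.8, 155.5, 25.9, 27.1]), (0.62, [202.5, 138.1, 23.0, 18.8])]
strip_mid [(0.69, [210.0, 196.1, 36.5, 14.2])]
tray_bottle [(0.65, [259.3, 290.2, 126.2, 98.1])]
tray_reservoir [(0.79, [418.4, 204.0, 78.8, 65.2]), (0.71, [155.1, 250.7, 113.3, 85.8])]
tray_strip []
side {'fx': 485.33047216566075, 'fy': 485.33047216566075, 'cx': 282.01805668430774, 'cy': 206.71507838035586, 'rvec': array([ 2.08266886, -0.0925437 ,  0.07968317]), 'tvec': array([-0.42213128,  0.03789718,  1.21027292])}
bottle_a_mid [(0.63, [251.2, 146.5, 10.4, 25.2])]
reservoir_a_mid [(0.94, [224.0, 286.5, 24.1, 42.5]), (0.82, [194.4, 266.5, 35.5, 26.1]), (0.71, [247.1, 268.7, 30.7, 23.5])]
strip_mid [(0.88, [279.3, 237.2, 35.7, 22.4]), (0.61, [306.2, 151.0, 66.6, 37.0])]
tray_bottle [(0.75, [303.3, 150.6, 68.5, 36.3])]
tray_reservoir [(0.96, [333.1, 189.8, 74.6, 34.4]), (0.92, [172.3, 146.4, 62.3, 35.0]), (0.2, [303.7, 151.6, 66.9, 33.6])]
tray_strip [(0.92, [336.5, 246.2, 98.8, 38.3])]
```

Run:
```python
import cv2
for n in('scene','side'):
    im=cv2.imread(f'pics/{n}0.png'); cv2.imwrite(f'pics/{n}0b.png',cv2.resize(im[100:400,130:530] if n=='scene' else im[100:400,130:530],(800,600),interpolation=cv2.INTER_CUBIC))
```

```text
(no output)
```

View pics/scene0b.png

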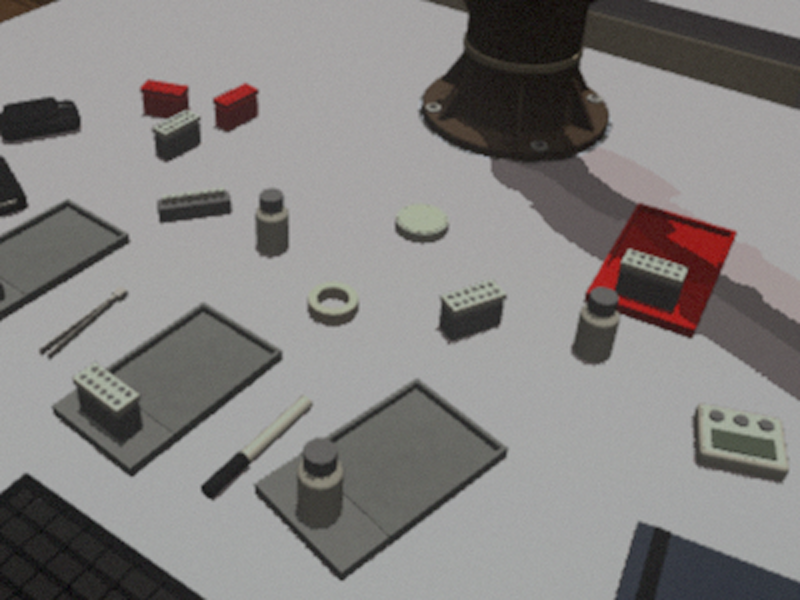

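View pics/side0b.png

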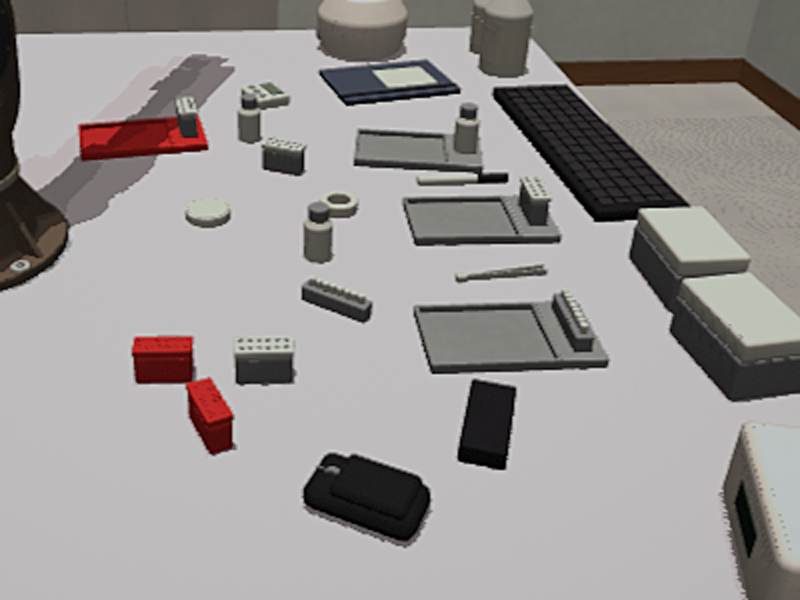

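The `scene` crop shows the bottles at about (272,222) and (597,325), the reservoirs at (177,135) and (472,310), and the strip at (195,205). Two grey trays are fully visible, with the bottle sample at (320,480) and the reservoir sample at (108,398). The strip tray is cut off at the left edge. The `side` crop shows all three grey trays stacked at (420,147) for bottles, (480,218) for reservoirs and (505,335) for the strip. The red blocks and red tray are decoys.

```bash
cat > h.py <<'E'
import numpy as np, cv2
from scipy.optimize import least_squares, minimize
from scipy.spatial.transform import Rotation as R
def proj(im,P): return cv2.projectPoints(np.asarray(P,float).reshape(-1,1,3),im['rvec'],im['tvec'],np.array([[im['fx'],0,im['cx']],[0,im['fy'],im['cy']],[0,0,1.]]),None)[0].reshape(-1,2)
def place(p,P):
    c,s=np.cos(p[2]),np.sin(p[2]); P=np.asarray(P,float)
    return np.c_[P[:,0]*c-P[:,1]*s+p[0],P[:,0]*s+P[:,1]*c+p[1],P[:,2]]
def box(l,w,h,z0=0): return [(x,y,z) for x in(-l/2,l/2) for y in(-w/2,w/2) for z in(z0,z0+h)]
def cyl(r,z0,z1): return [(r*np.cos(a),r*np.sin(a),z) for a in np.arange(0,6.28,.3) for z in(z0,z1)]
M={'bottle':[cyl(.018,0,.047),cyl(.013,.047,.07)],'reservoir':[box(.06,.026,.042)],'strip':[box(.084,.02,.02),box(.08,.008,.01,.02)]}
S=8
def render(im,kind,p,z=0,shape=(420,560)):
    m=np.zeros((shape[0]*2,shape[1]*2),np.uint8)
    for part in M[kind]:
        q=place(p,part); q[:,2]+=z
        h=cv2.convexHull(np.float32(proj(im,q)+.5)*2)
        cv2.fillPoly(m,[np.int32(h*16)],1,shift=4)
    return m>0
def fit(kind,obs,p0,z=0):   # obs: list of (im,mask bool)
    ms=[(im,cv2.resize(np.uint8(m),None,fx=2,fy=2,interpolation=cv2.INTER_NEAREST)>0) for im,m in obs]
    def cost(p):
        return sum(1-(r&m).sum()/((r|m).sum()+1) for im,m in ms for r in[render(im,kind,p,z)])
    best=min((minimize(cost,[p0[0],p0[1],y],method='Nelder-Mead',options=dict(initial_simplex=np.array([p0[0],p0[1],y])+np.array([[0,0,0],[.01,0,0],[0,.01,0],[0,0,.3]]),xatol=2e-4,fatol=1e-4)) for y in ([0] if kind=='bottle' else np.arange(0,3.1,.5))),key=lambda r:r.fun)
    return best.x,1-best.fun/len(ms)
def ray(im,uv,z):
    Rm=cv2.Rodrigues(im['rvec'])[0]; c=-Rm.T@im['tvec']; d=Rm.T@np.array([(uv[0]-im['cx'])/im['fx'],(uv[1]-im['cy'])/im['fy'],1]); return c+d*(z-c[2])/d[2]
E
cat > loc.py <<'E'
from h import *
from cell import monitor,imaging,outline_of
s=monitor.observe(); A=R.from_rotvec(s['ee_rot']).as_matrix(); print('tool y axis deg',np.degrees(np.arctan2(A[1,1],A[0,1])), 'toolx',A[:,0].round(3))
ims={n:imaging.get_image(n) for n in('scene','side')}
f=lambda u:np.array(u)/2+[130,100]
clk={'t_res':{'scene':[((204,305),0),((280,353),1),((55,408),2),((132,470),3)],'side':[((413,238),0),((403,197),1),((558,236),2),((547,196),3)]},
't_bot':{'scene':[((417,380),0),((506,450),1),((256,490),2),((343,572),3)],'side':[((356,161),0),((357,129),1),((482,162),2)]},
't_strip':{'scene':[((68,202),0),((128,236),1)],'side':[((431,362),0),((415,305),1),((605,362),2),((587,301),3)]}}
C=np.array([(-.069,-.054,.012),(-.069,.054,.012),(.119,-.054,.012),(.119,.054,.012)])
for t,d in clk.items():
    fun=lambda p:np.concatenate([(proj(ims[n],place(p,C))[[i for _,i in l]]-[f(u) for u,_ in l]).ravel() for n,l in d.items()])
    r=least_squares(fun,[.6,0,0],loss='soft_l1'); print(t,r.x[:2].round(4),np.degrees(r.x[2]).round(1),'res px',fun(r.x).round(1))
def poly(*u):
    m=np.zeros((420,560),np.uint8); cv2.fillPoly(m,[np.int32(np.array([f(x) for x in u])*16)],1,shift=4); return m>0
def net(n,t,uv):
    for o in outline_of(n,t):
        x,y,w,h=o['rect']; u=f(uv)
        if x<u[0]<x+w and y<u[1]<y+h: return o['mask']
objs={'bottle L':('bottle',(272,222),(318,235),poly((262,194),(280,194),(289,210),(288,248),(272,254),(257,248),(257,210)),poly((310,205),(327,205),(332,220),(332,256),(318,262),(304,256),(304,220))),
'bottle R':('bottle',(597,325),(249,120),None,None),
'res A':('reservoir',(177,135),(264,360),None,None),
'res B':('reservoir',(472,310),(284,155),poly((441,300),(440,332),(452,338),(503,318),(506,290),(492,282)),poly((262,142),(261,166),(300,174),(306,168),(307,146),(272,136))),
'strip':('strip',(195,205),(336,298),None,None)}
for o,(k,a,b,ma,mb) in objs.items():
    obs=[]
    for n,uv,m in(('scene',a,ma),('side',b,mb)):
        m2=net(n,k+('_a_mid' if k!='strip' else '_mid'),uv); m=m2 if m2 is not None else m
        if m is not None: obs.append((ims[n],m))
    p0=ray(ims['scene'],f(a),.02)
    p,i=fit(k,obs,p0); print(o,len(obs),p[:2].round(4),'yaw',np.degrees(p[2]).round(1),'iou',round(i,3))
E
python3 loc.py
```

```text
tool y axis deg 66.17083007375625 toolx [-0.915  0.404  0.   ]
t_res [0.6315 0.013 ] -2.2 res px [ 0.1 -1.2  1.6 -0.6 -1.8 -0.7 -0.9  0.2  0.8 -1.3 -0.5 -1.1  1.4 -1.4
 -4.5 -1.4]
t_bot [0.5937 0.2283] -10.3 res px [-0.6 -0.3  1.1 -0.4 -1.  -1.1  0.3  2.8 -1.  -1.7 -0.2 -0.9  1.   1.2]
t_strip [ 0.5982 -0.2427] -4.0 res px [ 0.4 -1.8 -0.8 -0.1 -0.5 -0.1  0.7 -1.4  2.5 -0.5 -3.   0.4]
bottle L 2 [ 0.4352 -0.0536] yaw -42.3 iou 0.866
bottle R 2 [0.3675 0.2901] yaw -24.6 iou 0.905
res A 2 [ 0.3535 -0.2847] yaw 0.4 iou 0.894
res B 2 [0.4128 0.1839] yaw -25.7 iou 0.856
strip 2 [ 0.4421 -0.1703] yaw 141.1 iou 0.867
```

Emit:
move_arm:
  series:
    - [1.45,-3.5,-1.0,0,0,1.75]
    - [1.45,-3.5,-1.0,0,0,1.75]
    - [1.45,-3.5,-1.0,0,0,1.75]
    - [1.45,-3.5,-1.0,0,0,1.75]
    - [1.45,-3.5,-1.0,0,0,1.75]
    - [1.45,-3.5,-1.0,0,0,1.75]
    - [1.45,-3.5,-1.0,0,0,1.75]
    - [1.45,-3.5,-1.0,0,0,1.75]
  grip: 1
  force: 20

```text
clock: 2.1
position: [0.369, 0.2904, 0.1657]
ee_rot: [0.267, 3.13, 0.001]
force: [0.6, 0.1, -0.0]
width: 1.001
```

```bash
cat > w.py <<'E'
# wrist check: python3 w.py name kind x y yawdeg thing [z]
import sys; from h import *
from cell import monitor,imaging,outline_of
nm,kind=sys.argv[1:3]; x,y,a=map(float,sys.argv[3:6]); z=float(sys.argv[7]) if len(sys.argv)>7 else 0
s=monitor.observe(); T=np.eye(4); T[:3,:3]=R.from_rotvec(s['ee_rot']).as_matrix(); T[:3,3]=s['position']
im=imaging.get_image('wrist'); Wc=np.linalg.inv(T@im['mount']); im['rvec']=cv2.Rodrigues(Wc[:3,:3])[0]; im['tvec']=Wc[:3,3]
v=im['color'][...,::-1].copy(); p=(x,y,np.radians(a))
print('tcp',s['position'].round(4),'yawY',np.degrees(np.arctan2(T[1,1],T[0,1])).round(1))
for o in outline_of('wrist',sys.argv[6]):
    r=o['rect']; print(round(float(o['p']),2),np.round(r))
    if o['p']>.4 and r[0]>1 and r[1]>1 and r[0]+r[2]<559 and r[1]+r[3]<419:
        c=ray(im,(r[0]+r[2]/2,r[1]+r[3]/2),z+.02)
        q,i=fit(kind,[(im,o['mask'])],c,z); print('  fit',q[:2].round(4),np.degrees(q[2]).round(1),round(i,3))
for part in M[kind]:
    q=place(p,part); q[:,2]+=z; cv2.polylines(v,[np.int32(cv2.convexHull(np.float32(proj(im,q))))],True,(0,255,0),1)
cv2.imwrite(f'pics/{nm}.png',v)
E
python3 w.py w1 bottle .3675 .2901 0 bottle_a_mid
```

```text
tcp [0.369  0.2904 0.1657] yawY 80.2
0.7 [256. 168.  47.  57.]
  fit [0.3653 0.2895] 10.6 0.937
```

View pics/w1.png

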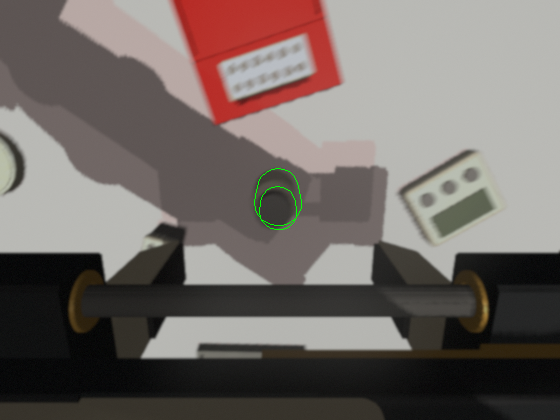

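The overlay sits on the bottle at about (278,200), and both fingers have clear space beside it.

Emit:
move_arm:
  series:
    - [-0.3,0,-3,0,0,0]
    - [0,0,-3,0,0,0]
    - [0,0,-3,0,0,0]
    - [0,0,-2,0,0,0]
    - [0,0,-2,0,0,0]
    - [0,0,0,0,0,0]
    - [0,0,0,0,0,0]

```text
clock: 2.9
position: [0.3654, 0.2921, 0.036]
ee_rot: [-0.269, -3.13, 0.0]
force: [0.5, 0.4, 0.1]
width: 1.002
```

Emit:
move_arm:
  series:
    - [0,0,0,0,0,0]
    - [0,0,0,0,0,0]
    - [0,0,0,0,0,0]
    - [0,0,0,0,0,0]
    - [0,0,0,0,0,0]
    - [0,0,0,0,0,0]
    - [0,0,0,0,0,0]
    - [0,0,0,0,0,0]
  grip: 0
  force: 20

```text
clock: 3.7
position: [0.3654, 0.2916, 0.0357]
ee_rot: [-0.269, -3.13, 0.0]
force: [0.7, -0.2, 0.9]
width: 0.385
```

Emit:
move_arm:
  series:
    - [0,0,3,0,0,0]
    - [0,0,4,0,0,0]
    - [2,-0.5,4,0,0,0]
    - [4,-1.2,1.5,0,0,0]
    - [4,-1.2,0,0,0,0]
    - [4,-1.2,0,0,0,0]
    - [4,-1.2,0,0,0,0]
    - [4,-1.2,0,0,0,0]

```text
clock: 4.5
position: [0.5868, 0.226, 0.1606]
ee_rot: [-0.269, -3.13, 0.0]
force: [0.3, 1.1, -0.8]
width: 0.387
```

Emit:
move_arm:
  series:
    - [3.8,-0.4,0,0,0,0]
    - [0,0,-3,0,0,0]
    - [0,0,-3,0,0,0]
    - [0,0,-2,0,0,0]
    - [0,0,-1,0,0,0]
    - [0,0,0,0,0,0]
    - [0,0,0,0,0,0]

```text
clock: 5.2
position: [0.6239, 0.223, 0.0715]
ee_rot: [0.269, 3.129, 0.001]
force: [0.5, -0.4, -0.2]
width: 0.384
```

Emit:
move_arm:
  series:
    - [0,0,-1.2,0,0,0]
    - [0,0,-1,0,0,0]
    - [0,0,-0.5,0,0,0]
    - [0,0,-0.2,0,0,0]
    - [0,0,-0.1,0,0,0]
    - [0,0,0,0,0,0]

```text
clock: 5.8
position: [0.6236, 0.2228, 0.0408]
ee_rot: [0.269, 3.13, 0.0]
force: [0.3, -0.0, -0.1]
width: 0.385
```

Run:
```python
from cell import imaging
import cv2
a=imaging.get_image('scene')['color'][250:400,240:440,::-1]; b=imaging.get_image('side')['color'][100:250,230:430,::-1]
cv2.imwrite('pics/p1.png',cv2.resize(cv2.hconcat([a,b]),(800,300),interpolation=cv2.INTER_CUBIC))
```

```text
(no output)
```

View pics/p1.png

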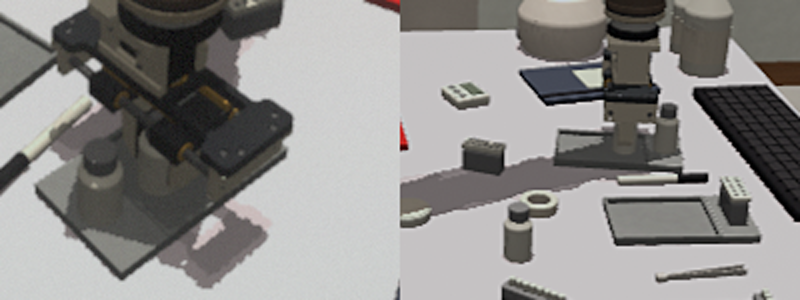

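In both halves the held bottle stands in the bay next to the sample at (100,180). I'll touch down, release and lift.

Emit:
move_arm:
  series:
    - [0,0,-0.1,0,0,0]
    - [0,0,0,0,0,0]

```text
clock: 6.1
position: [0.6236, 0.2228, 0.0399]
ee_rot: [0.269, 3.13, 0.0]
force: [-1.1, 0.2, -0.7]
width: 0.385
```

Emit:
move_arm:
  series:
    - [0,0,0,0,0,0]
    - [0,0,0,0,0,0]
    - [0,0,0,0,0,0]
    - [0,0,0,0,0,0]
  grip: 0.7

```text
clock: 6.5
position: [0.6235, 0.2228, 0.0398]
ee_rot: [0.269, 3.13, 0.0]
force: [-0.5, -0.5, -0.2]
width: 0.674
```

Emit:
move_arm:
  series:
    - [0,0,4,0,0,0]
    - [0,0,4,0,0,0]
    - [0,0,4,0,0,0]
    - [-2.7,-4.0,0,0,0,0]
    - [-2.7,-4.0,0,0,0,0]
    - [-2.7,-4.0,0,0,0,0]
    - [-2.7,-4.0,0,0,0,0]
    - [-2.7,-4.0,0,0,0,0]

```text
clock: 7.3
position: [0.4873, 0.0213, 0.16]
ee_rot: [0.269, 3.129, 0.0]
force: [1.3, -0.2, 0.8]
width: 0.7
```

Emit:
move_arm:
  series:
    - [-2.7,-4.0,0,0,0,0]
    - [-2.6,-3.6,0,0,0,0]
    - [0,0,0,0,0,0]

```text
clock: 7.6
position: [0.4316, -0.058, 0.1598]
ee_rot: [-0.28, -3.127, 0.002]
force: [-0.1, 0.3, -0.1]
width: 0.7
```

```bash
python3 w.py w2 bottle .4352 -.0536 0 bottle_a_mid
```

```text
tcp [ 0.4316 -0.058   0.1598] yawY 79.8
0.18 [129. 179.  57.  77.]
```

View pics/w2.png

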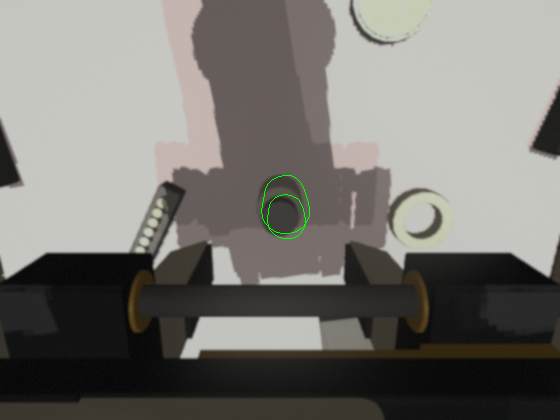

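The overlay matches the bottle at (285,207). The strip at (160,215) and the ring at (420,218) lie outside the finger sweep at this opening.

Emit:
move_arm:
  series:
    - [0.3,0.4,-3,0,0,0]
    - [0,0,-3,0,0,0]
    - [0,0,-3,0,0,0]
    - [0,0,-2.4,0,0,0]
    - [0,0,-1,0,0,0]
    - [0,0,0,0,0,0]
    - [0,0,0,0,0,0]

```text
clock: 8.4
position: [0.4392, -0.0488, 0.0363]
ee_rot: [0.268, 3.13, 0.0]
force: [-0.2, 0.4, 0.2]
width: 0.703
```

Emit:
move_arm:
  series:
    - [0,0,0,0,0,0]
    - [0,0,0,0,0,0]
    - [0,0,0,0,0,0]
    - [0,0,0,0,0,0]
    - [0,0,0,0,0,0]
    - [0,0,0,0,0,0]
  grip: 0

```text
clock: 9.0
position: [0.4387, -0.0494, 0.0361]
ee_rot: [0.269, 3.129, 0.0]
force: [-1.1, -1.0, 6.4]
width: 0.383
```

Emit:
move_arm:
  series:
    - [0,0,3,0,0,0]
    - [0,0,4,0,0,0]
    - [0,0,5,0,0,0]
    - [1.9,4.2,0.5,0,0,0]
    - [1.9,4.2,0,0,0,0]
    - [1.9,4.2,0,0,0,0]
    - [1.9,4.2,0,0,0,0]
    - [1.9,4.2,0,0,0,0]

```text
clock: 9.8
position: [0.5337, 0.1626, 0.1607]
ee_rot: [-0.269, -3.13, -0.0]
force: [0.7, -0.8, -1.3]
width: 0.387
```

Emit:
move_arm:
  series:
    - [1.5,3.6,0,0,0,0]
    - [1.5,3.5,0,0,0,0]
    - [0,0,-3,0,0,0]
    - [0,0,-3,0,0,0]
    - [0,0,-3,0,0,0]
    - [0,0,-1.5,0,0,0]
    - [0,0,-0.8,0,0,0]
    - [0,0,0,0,0,0]

```text
clock: 10.6
position: [0.5632, 0.2316, 0.0473]
ee_rot: [-0.269, -3.129, 0.001]
force: [0.4, -0.3, -1.1]
width: 0.386
```

Emit:
move_arm:
  series:
    - [0,0,-0.4,0,0,0]
    - [0,0,-0.2,0,0,0]
    - [0,0,-0.1,0,0,0]
    - [0,0,0,0,0,0]

```text
clock: 11.0
position: [0.5637, 0.2318, 0.0412]
ee_rot: [0.269, 3.13, 0.001]
force: [0.2, -0.7, -1.5]
width: 0.389
```

Emit:
move_arm:
  series:
    - [0,0,0,0,0,0]
    - [0,0,0,0,0,0]
    - [0,0,0,0,0,0]
    - [0,0,0,0,0,0]
  grip: 0.7

```text
clock: 11.4
position: [0.5636, 0.2318, 0.0408]
ee_rot: [0.269, 3.13, 0.0]
force: [-0.6, -1.0, 0.7]
width: 0.675
```

Emit:
move_arm:
  series:
    - [0,0,4,0,0,0]
    - [0,0,4,0,0,0]
    - [0,0,4,0,0,0]
    - [-3.8,-1.2,0,0,0,-4]
    - [-3.8,-1.2,0,0,0,-4]
    - [-3.8,-1.2,0,0,0,-4]
    - [-3.7,-1.2,0,0,0,-3.5]
    - [0,0,0,0,0,0]
  grip: 0.8

```text
clock: 12.2
position: [0.4073, 0.1817, 0.1603]
ee_rot: [-0.69, -3.061, 0.004]
force: [0.2, 0.5, 0.3]
width: 0.796
```

```bash
python3 w.py w3 reservoir .4128 .1839 -25.7 reservoir_a_mid
```

```text
tcp [0.4073 0.1817 0.1603] yawY 64.6
```

View pics/w3.png

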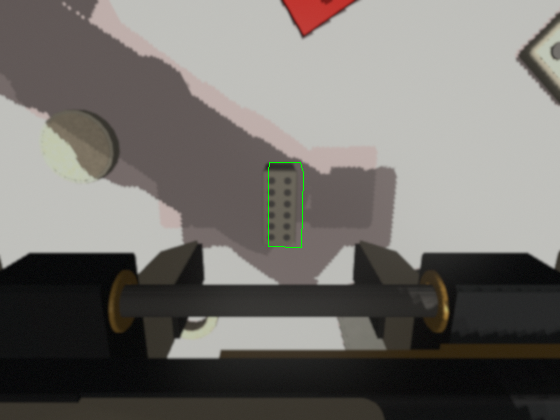

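The overlay covers the reservoir at (282,205) to within about 3 px, and the jaws are aligned with its sides.

Emit:
move_arm:
  series:
    - [0,-0.2,-3,0,0,0]
    - [0,0,-3,0,0,0]
    - [0,0,-3,0,0,0]
    - [0,0,-3,0,0,0]
    - [0,0,-1.1,0,0,0]
    - [0,0,0,0,0,0]
    - [0,0,0,0,0,0]

```text
clock: 13.0
position: [0.4134, 0.1821, 0.0303]
ee_rot: [0.689, 3.065, 0.001]
force: [-0.2, 0.8, 0.0]
width: 0.797
```

Emit:
move_arm:
  series:
    - [0,0,0,0,0,0]
    - [0,0,0,0,0,0]
    - [0,0,0,0,0,0]
    - [0,0,0,0,0,0]
    - [0,0,0,0,0,0]
    - [0,0,0,0,0,0]
    - [0,0,0,0,0,0]
    - [0,0,0,0,0,0]
  grip: 0

```text
clock: 13.8
position: [0.4124, 0.1817, 0.0298]
ee_rot: [-0.689, -3.065, 0.0]
force: [-0.3, -0.7, 2.8]
width: 0.28
```

Emit:
move_arm:
  series:
    - [0,0,3,0,0,0]
    - [0,0,4.5,0,0,0]
    - [0,0,4.5,0,0,0]
    - [2.8,-1.9,0,0,0,-7.5]
    - [2.8,-1.9,0,0,0,-7.5]
    - [2.8,-1.9,0,0,0,-7.5]
    - [2.8,-1.9,0,0,0,-7.5]
    - [2.8,-1.9,0,0,0,-7.5]

```text
clock: 14.6
position: [0.5533, 0.0859, 0.1497]
ee_rot: [-1.644, -2.677, 0.0]
force: [0.3, 0.6, 0.0]
width: 0.284
```

Emit:
move_arm:
  series:
    - [2.8,-1.9,0,0,0,-7.5]
    - [2.8,-1.9,0,0,0,-7.5]
    - [2.8,-1.9,0,0,0,-7.5]
    - [2.5,-1.8,0,0,0,-7]
    - [0,0,0,0,0,0]
    - [0,0,0,0,0,0]

```text
clock: 15.2
position: [0.6612, 0.0113, 0.1489]
ee_rot: [-2.265, -2.176, 0.002]
force: [-0.6, 0.8, -0.9]
width: 0.279
```

Emit:
move_arm:
  series:
    - [0,0,-3,0,0,0]
    - [0,0,-3,0,0,0]
    - [0,0,-3,0,0,0]
    - [0,0,-1.4,0,0,0]
    - [0,0,-0.7,0,0,0]
    - [0,0,-0.3,0,0,0]
    - [0,0,-0.1,0,0,0]
    - [0,0,0,0,0,0]

```text
clock: 16.0
position: [0.6622, 0.0118, 0.0358]
ee_rot: [2.265, 2.175, 0.002]
force: [0.2, -0.6, -0.0]
width: 0.284
```

Run:
```python
from cell import imaging
import cv2
a=imaging.get_image('scene')['color'][220:370,140:340,::-1]; b=imaging.get_image('side')['color'][100:250,230:430,::-1]
cv2.imwrite('pics/p2.png',cv2.resize(cv2.hconcat([a,b]),(800,300),interpolation=cv2.INTER_CUBIC))
```

```text
(no output)
```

View pics/p2.png

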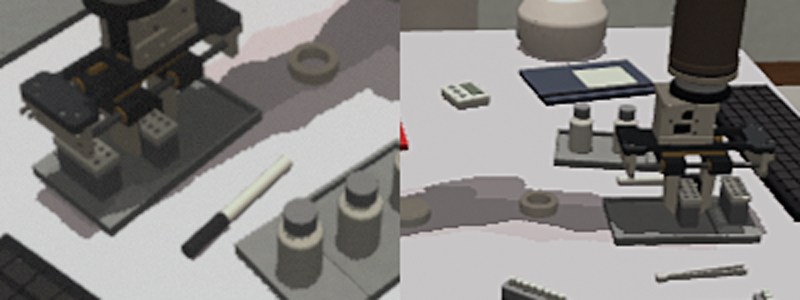

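The reservoir hangs inside the bay, parallel to the sample at (90,155), and the bottles stand upright in their tray.

Emit:
move_arm:
  series:
    - [0,0,-0.15,0,0,0]
    - [0,0,0,0,0,0]

```text
clock: 16.3
position: [0.6621, 0.0117, 0.0339]
ee_rot: [2.265, 2.175, 0.002]
force: [0.4, 0.1, 4.6]
width: 0.284
```

Emit:
move_arm:
  series:
    - [0,0,0,0,0,0]
    - [0,0,0,0,0,0]
    - [0,0,0,0,0,0]
  grip: 0.42

```text
clock: 16.6
position: [0.6613, 0.0118, 0.0331]
ee_rot: [-2.266, -2.176, 0.0]
force: [0.1, -0.4, 0.4]
width: 0.418
```

Emit:
move_arm:
  series:
    - [0,0,4,0,0,0]
    - [0,0,4,0,0,0]
    - [0,0,4,0,0,0]
    - [-2.8,-2.7,0,0,0,-8]
    - [-2.8,-2.7,0,0,0,-8]
    - [-2.8,-2.7,0,0,0,-8]
    - [-2.8,-2.7,0,0,0,-8]
    - [-2.8,-2.7,0,0,0,-8]

```text
clock: 17.4
position: [0.5201, -0.1241, 0.1533]
ee_rot: [-2.877, -1.261, -0.0]
force: [0.2, -0.4, 0.7]
width: 0.425
```

Emit:
move_arm:
  series:
    - [-2.8,-2.7,0,0,0,-8]
    - [-2.8,-2.7,0,0,0,-8]
    - [-2.8,-2.7,0,0,0,-8]
    - [-2.8,-2.7,0,0,0,-8]
    - [-2.8,-2.7,0,0,0,-8]
    - [-2.8,-2.7,0,0,0,-7.3]
    - [0,0,0,0,0,0]
    - [0,0,0,0,0,0]
  grip: 0.55

```text
clock: 18.2
position: [0.3531, -0.2856, 0.1533]
ee_rot: [-3.141, -0.008, -0.0]
force: [1.2, 0.5, -0.2]
width: 0.549
```

```bash
python3 w.py w4 reservoir .3535 -.2847 0.4 reservoir_a_mid
```

```text
tcp [ 0.3531 -0.2856  0.1533] yawY -89.7
0.69 [262. 160.  40.  86.]
  fit [ 0.3518 -0.2876] 178.1 0.935
0.59 [360. 235.  54.  22.]
  fit [ 0.3112 -0.3782] 224.7 0.197
```

View pics/w4.png

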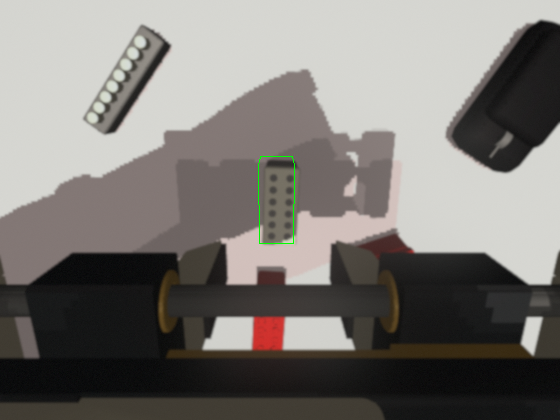

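The reservoir is at (278,200), with the red look-alikes at (268,310) and (390,245). The fingers, near x of about 235 and 325 at row 200, clear both.

Emit:
move_arm:
  series:
    - [-0.1,-0.2,-3,0,0,0]
    - [0,0,-3,0,0,0]
    - [0,0,-3,0,0,0]
    - [0,0,-2.4,0,0,0]
    - [0,0,-1,0,0,0]
    - [0,0,0,0,0,0]
    - [0,0,0,0,0,0]

```text
clock: 19.0
position: [0.3531, -0.2873, 0.0298]
ee_rot: [3.141, 0.012, 0.001]
force: [-0.6, 0.2, 0.4]
width: 0.555
```

Emit:
move_arm:
  series:
    - [0,0,0,0,0,0]
    - [0,0,0,0,0,0]
    - [0,0,0,0,0,0]
    - [0,0,0,0,0,0]
    - [0,0,0,0,0,0]
    - [0,0,0,0,0,0]
  grip: 0

```text
clock: 19.6
position: [0.3528, -0.2873, 0.0297]
ee_rot: [-3.142, -0.01, -0.001]
force: [0.8, 1.5, 7.0]
width: 0.288
```

Emit:
move_arm:
  series:
    - [0,0,3,0,0,0]
    - [0,0,4.5,0,0,0]
    - [0,0,4.5,0,0,0]
    - [2.3,2.7,0,0,0,8]
    - [2.3,2.7,0,0,0,8]
    - [2.3,2.7,0,0,0,8]
    - [2.3,2.7,0,0,0,8]
    - [2.3,2.7,0,0,0,8]

```text
clock: 20.4
position: [0.4681, -0.1509, 0.1494]
ee_rot: [-2.945, -1.092, -0.0]
force: [1.0, -0.9, -1.0]
width: 0.282
```

Emit:
move_arm:
  series:
    - [2.3,2.7,0,0,0,8]
    - [2.3,2.7,0,0,0,8]
    - [2.3,2.7,0,0,0,8]
    - [2.3,2.8,0,0,0,8]
    - [2.2,2.8,0,0,0,8]
    - [2.0,2.9,0,0,0,7.4]
    - [0,0,0,0,0,0]
    - [0,0,0,0,0,0]

```text
clock: 21.2
position: [0.6013, 0.0143, 0.1488]
ee_rot: [-2.263, -2.178, 0.001]
force: [-0.5, -0.8, -0.6]
width: 0.286
```

Emit:
move_arm:
  series:
    - [0,0,-3,0,0,0]
    - [0,0,-3,0,0,0]
    - [0,0,-3,0,0,0]
    - [0,0,-1.4,0,0,0]
    - [0,0,-0.7,0,0,0]
    - [0,0,-0.2,0,0,0]
    - [0,0,0,0,0,0]
    - [0,0,0,0,0,0]

```text
clock: 22.0
position: [0.6023, 0.0137, 0.0374]
ee_rot: [2.264, 2.177, 0.002]
force: [0.2, -0.6, -1.1]
width: 0.286
```

Emit:
move_arm:
  series:
    - [0,0,-0.2,0,0,0]
    - [0,0,-0.15,0,0,0]
    - [0,0,0,0,0,0]
    - [0,0,0,0,0,0]

```text
clock: 22.4
position: [0.602, 0.0138, 0.0337]
ee_rot: [2.264, 2.177, 0.002]
force: [-1.5, -0.4, 6.7]
width: 0.284
```

Emit:
move_arm:
  series:
    - [0,0,0,0,0,0]
    - [0,0,0,0,0,0]
    - [0,0,0,0,0,0]
  grip: 0.38

```text
clock: 22.7
position: [0.6015, 0.0138, 0.0327]
ee_rot: [2.264, 2.178, 0.0]
force: [-0.2, -0.4, 0.3]
width: 0.381
```

Emit:
move_arm:
  series:
    - [0,0,4,0,0,0]
    - [0,0,4,0,0,0]
    - [0,0,4,0,0,0]
    - [-2.2,-2.6,0,0,0,7.6]
    - [-2.2,-2.6,0,0,0,7.6]
    - [-2.3,-2.6,0,0,0,7.6]
    - [-2.3,-2.6,0,0,0,7.6]
    - [-2.3,-2.6,0,0,0,7.6]

```text
clock: 23.5
position: [0.4874, -0.1172, 0.1528]
ee_rot: [1.424, 2.8, 0.0]
force: [0.7, -0.2, 0.1]
width: 0.382
```

Emit:
move_arm:
  series:
    - [-2.3,-2.7,0,0,0,7.6]
    - [-2.3,-2.7,0,0,0,7.8]
    - [0,0,0,0,0,0]
    - [0,0,0,0,0,0]
  grip: 0.5

```text
clock: 23.9
position: [0.4421, -0.1709, 0.1529]
ee_rot: [1.049, 2.961, 0.001]
force: [0.6, 0.6, 1.3]
width: 0.499
```

```bash
python3 w.py w5 strip .4421 -.1703 -38.9 strip_mid
```

```text
tcp [ 0.4421 -0.1709  0.1529] yawY 51.0
0.88 [267. 143.  24. 103.]
  fit [ 0.4406 -0.1704] 142.0 0.934
```

View pics/w5.png

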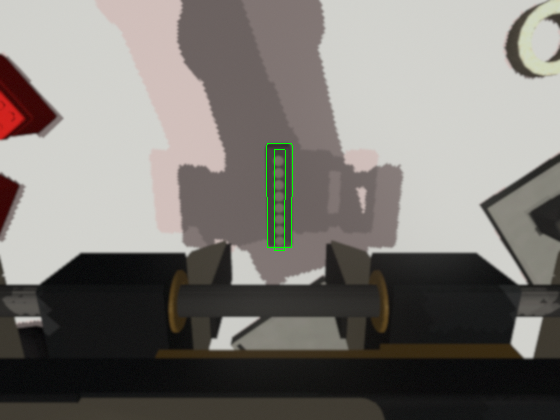

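The overlay matches the strip at (280,197), and the jaws are square to it.

Emit:
move_arm:
  series:
    - [-0.1,0,-3,0,0,0]
    - [0,0,-3,0,0,0]
    - [0,0,-3,0,0,0]
    - [0,0,-2.4,0,0,0]
    - [0,0,-1.2,0,0,0]
    - [0,0,-0.5,0,0,0]
    - [0,0,0,0,0,0]
    - [0,0,0,0,0,0]

```text
clock: 24.8
position: [0.4422, -0.1703, 0.0225]
ee_rot: [1.044, 2.962, 0.0]
force: [-0.3, -0.2, 0.5]
width: 0.502
```

Emit:
move_arm:
  series:
    - [0,0,0,0,0,0]
    - [0,0,0,0,0,0]
    - [0,0,0,0,0,0]
    - [0,0,0,0,0,0]
    - [0,0,0,0,0,0]
    - [0,0,0,0,0,0]
  grip: 0

```text
clock: 25.4
position: [0.4417, -0.1703, 0.0221]
ee_rot: [1.044, 2.962, 0.0]
force: [-1.3, -0.2, 5.2]
width: 0.217
```

Emit:
move_arm:
  series:
    - [0,0,3,0,0,0]
    - [0,0,4.5,0,0,0]
    - [0,0,4.5,0,0,0]
    - [3.1,-1.4,0,0,0,7]
    - [3.1,-1.4,0,0,0,7]
    - [3.1,-1.4,0,0,0,7]
    - [3.1,-1.5,0,0,0,7]
    - [3.1,-1.5,0,0,0,7]

```text
clock: 26.2
position: [0.5974, -0.2426, 0.1415]
ee_rot: [-0.097, -3.14, -0.001]
force: [-0.1, -0.4, -0.1]
width: 0.219
```

Emit:
move_arm:
  series:
    - [0.1,0,0,0,0,0]
    - [0,0,0,0,0,0]
    - [0,0,-3,0,0,0]
    - [0,0,-3,0,0,0]
    - [0,0,-2.5,0,0,0]
    - [0,0,-1.3,0,0,0]
    - [0,0,-1,0,0,0]
    - [0,0,0,0,0,0]

```text
clock: 27.0
position: [0.5967, -0.2419, 0.0331]
ee_rot: [-0.105, -3.138, -0.001]
force: [-0.8, -0.2, -0.5]
width: 0.216
```

Run:
```python
from cell import imaging
import cv2
a=imaging.get_image('scene')['color'][150:300,90:290,::-1]; b=imaging.get_image('side')['color'][170:320,270:470,::-1]
cv2.imwrite('pics/p3.png',cv2.resize(cv2.hconcat([a,b]),(800,300),interpolation=cv2.INTER_CUBIC))
```

```text
(no output)
```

View pics/p3.png

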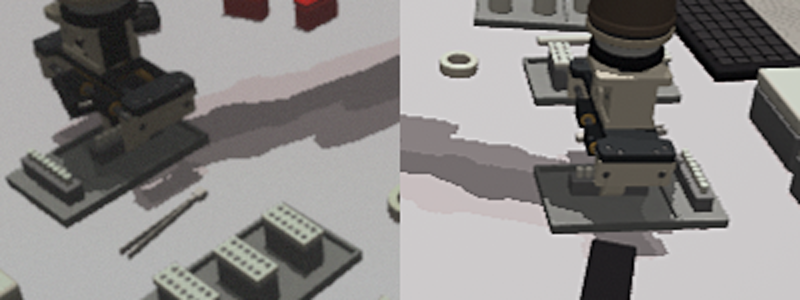

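The strip is in its bay, and both reservoirs stand upright in theirs. I'll lower and release.

Emit:
move_arm:
  series:
    - [0,0,-0.4,0,0,0]
    - [0,0,-0.2,0,0,0]
    - [0,0,-0.1,0,0,0]
    - [0,0,0,0,0,0]
    - [0,0,0,0,0,0]

```text
clock: 27.6
position: [0.5975, -0.2423, 0.0268]
ee_rot: [0.105, 3.14, -0.0]
force: [0.1, 0.2, -0.1]
width: 0.214
```

Emit:
move_arm:
  series:
    - [0,0,0,0,0,0]
    - [0,0,0,0,0,0]
    - [0,0,0,0,0,0]
  grip: 0.38

```text
clock: 27.9
position: [0.5975, -0.2423, 0.0268]
ee_rot: [0.105, 3.14, -0.0]
force: [0.1, -0.6, -0.1]
width: 0.371
```

Emit:
move_arm:
  series:
    - [0,0,2,0,0,0]
    - [0,0,4,0,0,0]
    - [0,0,4,0,0,0]
    - [0,0,4,0,0,0]
    - [-4,-2,2,0,0,0]
    - [-4,-2,2,0,0,0]
    - [-4,-2,2,0,0,0]
    - [-4,-2,2,0,0,0]

```text
clock: 28.7
position: [0.4357, -0.3228, 0.2477]
ee_rot: [0.105, 3.139, -0.0]
force: [0.4, 0.0, 1.5]
width: 0.379
```

Run:
```python
from cell import imaging
import cv2
a=imaging.get_image('scene')['color'][150:400,90:390,::-1]; b=imaging.get_image('side')['color'][120:370,180:480,::-1]
cv2.imwrite('pics/p4.png',cv2.resize(cv2.hconcat([a,b]),(800,333),interpolation=cv2.INTER_CUBIC))
```

```text
(no output)
```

View pics/p4.png

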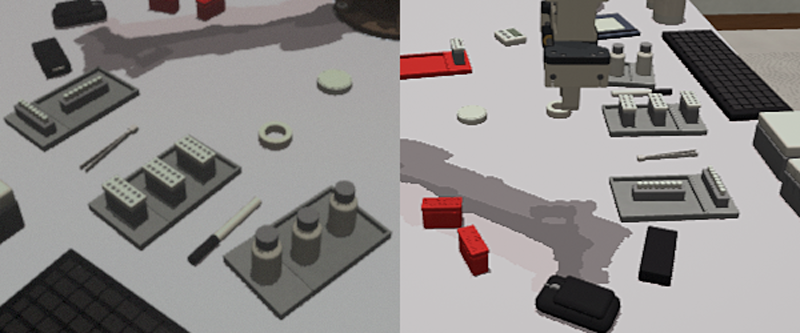

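The strip at (85,90), the reservoirs at (165,180) and (197,155) and the bottles at (307,240) and (343,210) all stand upright in the right bays. The gripper is well clear of everything.

```bash
python3 -c "
from cell import workorder; print(workorder.sign_off())"
```

```text
the job is handed in; nothing more can be done
None
```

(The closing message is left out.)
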